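# Gauge the roll flanges and set the wrong one aside

### The job

Two of the three roll flanges on the cutting mat are wanted for the cutter's shaft, but an odd one with too narrow a bore has got among them. Take the pin gauge from its wooden block and, beginning with the flange nearest the block and working along the row, try it upright in each bore without forcing it: a good flange takes the pin up to its collar, the wrong one stops it part-way. Stand the gauge back in its block, stand the wrong flange in the red bin, leave the good ones standing where they are, and do not disturb the other things on the bench.

Things in the scene. Friction and masses are not known exactly. Their poses are not given: they have to be found in the camera images.
- gauge_grip (a point): pin gauge, 136 mm long, about 0.2 kg, standing in its wooden block: round green handle, 24 mm diameter, 80 mm long; dark steel collar, 34 mm diameter, 6 mm thick; below it a steel pin, 21 mm diameter, 50 mm long, its last 5 mm tapering to 12 mm. This point: middle of the handle, on the axis, 96 mm above the pin's tip; z from tip to handle
- gauge_tip (a point): lower end of the gauge's pin, on the axis; z points up towards the handle, the underside of the collar is 50 mm above it
- gauge: the whole pin gauge; origin at the lower end of the pin, on its axis, z towards the handle
- gauge_block_hole0 (a point): fixed wooden block, 90 x 90 x 60 mm high, with one upright through hole of 27 mm diameter: this point is the centre of the hole's mouth, at the block's top, 60 mm above the bench; z up. The gauge stands in it with its collar resting on the block's top (tip 50 mm below this point). It may be on the robot's left or right
- reject_bin: fixed red open reject bin, 180 x 180 mm, 50 mm high, walls and floor 4 mm; origin at the centre of its underside, on the bench; z up, x and y along its sides
- flange_a_mid (a point): one of three roll flanges, alike outside: flat grey plastic disc, 95 mm diameter, 8 mm thick, with an upright spigot of 50 mm diameter on it, its top 60 mm above the underside; about 0.2 kg; one is wrong, which is not told. This point: on its axis, 30 mm above its underside; z up
- flange_b_mid (a point): one of three roll flanges, alike outside: flat grey plastic disc, 95 mm diameter, 8 mm thick, with an upright spigot of 50 mm diameter on it, its top 60 mm above the underside; about 0.2 kg; one is wrong, which is not told. This point: on its axis, 30 mm above its underside; z up
- flange_c_mid (a point): one of three roll flanges, alike outside: flat grey plastic disc, 95 mm diameter, 8 mm thick, with an upright spigot of 50 mm diameter on it, its top 60 mm above the underside; about 0.2 kg; one is wrong, which is not told. This point: on its axis, 30 mm above its underside; z up
- flange_a: the whole of that flange; origin at the centre of its underside. Bore 26 mm wide for the first 16 mm below the spigot's top; below that 24 mm in a good flange (the 21 mm pin goes in its full 50 mm, freely), but 17 mm in a wrong one (the pin stops hard on this shoulder, 16 to 19 mm in)
- flange_b: the whole of that flange; origin at the centre of its underside. Bore 26 mm wide for the first 16 mm below the spigot's top; below that 24 mm in a good flange (the 21 mm pin goes in its full 50 mm, freely), but 17 mm in a wrong one (the pin stops hard on this shoulder, 16 to 19 mm in)
- flange_c: the whole of that flange; origin at the centre of its underside. Bore 26 mm wide for the first 16 mm below the spigot's top; below that 24 mm in a good flange (the 21 mm pin goes in its full 50 mm, freely), but 17 mm in a wrong one (the pin stops hard on this shoulder, 16 to 19 mm in)
- tape_roll: bystander: roll of tape lying flat, 80 mm diameter, 24 mm high; origin under its centre
- squeegee: bystander: blue squeegee card lying flat, 70 x 100 mm, 12 mm high; origin under its centre
- brayer: bystander: hand roller, about 190 mm long, 40 mm high; origin under the middle of the roller
- jar: bystander: jar, 60 mm diameter, 85 mm high; origin under its centre
- pen_mug: bystander: blue mug with pens, 76 mm diameter, about 155 mm high with the pens; origin under its centre
- scissors: bystander: black-handled scissors lying flat, about 190 mm long; origin under the pivot
Things that resemble listed ones, but are neither listed nor needed, are in the scene too. What is shaped like the gauge but orange, purple or yellow is not meant.

How it is judged:
By the outcome, as a careful person would: the job done as asked, in the order asked, and still so for the second after the job is handed in, with the robot touching nothing.
It also fails if it takes over 72 s, if anything falls off the work surface, if the arm or the gripper's body presses on something with over 40 N, if the wrist force passes 120 N, or if a joint passes its speed limit or range.

### The arm

A 6-joint arm with a two-finger parallel gripper is mounted at the origin on the work surface. World frame = base frame: x ahead of the robot, y to its left, z up, the work surface at z = 0. Lengths are in m, angles in rad, forces in N, time in s.
With the tool pointing down it reaches from about 0.375 to 0.9 m from the base axis. Payload 3.1 kg.
Tool frame: the origin (TCP) lies at the very end of the fingers, on their centre line; the grasp point (between the pads) lies 19 mm behind it (manip.grasp_offset is the distance from the TCP to the grasp point, in m); x points along the fingers, z is the direction in which the jaws open and shut, and the axes are right-handed (so a half turn about x gives the same grasp; the last joint's range is limited). The gripper opens to 85 mm and grips with 20 to 120 N. Pads are 22 mm wide; open, the fingers measure 114 mm over their backs; the gripper's body (76 mm by 85 mm) begins 54 mm behind the grasp point. The pads swing forward as they close: fully open they stand 13 mm farther back than shut.
Start: joints at [1.05, 0.527, 1.433, -0, 1.181, -0.178], TCP at [0.209, 0.589, 0.193] pointing down, gripper open.
Joint ranges: [-3.08, 3.08], [-0.75, 2.2], [0.22, 2.44], [-1.43, 4.57], [0, 2.65], [-2.85, 2.85]. Speed limits (rad/s): [2.79, 2.79, 3.14, 3.14, 3.14, 3.14].

### API

Orientations are given as a unit quaternion [x, y, z, w].
In Python, from station import manip gives the robot as it stands.
- The arm moves only by the tool send_rows, never from a script. Its argument "steps" is a list that holds one entry, the list of rows, each a list of 5 numbers: the closure, from 0 (fully open) to 1 (shut), then the shift along the world's x, y, z in m, then the turn about the world's z in rad. A call has 1 to 8 rows; each row is the pose to reach, as a shift and turn from the pose commanded when the call began; what a row does not reach only later rows make up. A row lasts 1/8 s, in which the tool goes at most 62.5 mm and 10.7 degrees, less where a joint would pass 70% of its speed; a pose out of reach is approached as far as the arm can. A call with a gripper value outside its range is refused whole. The fingers move at their own pace and stop on an object; "grip_force" is the grip in N (left out, the last holds). Time passes only in rows, so rows that repeat a pose let the fingers close. It gives the time, the measured TCP pose, the force and the opening at its end, in the units of the state.
- manip.sense(): the state, without advancing time (a new reading comes with each control period).
- manip.snapshot(name): name is "scene" or "top" or "wrist"; returns the picture (480x640x3 uint8, red, green, blue); there is no depth.
- manip.camera_params(name): a dict with "fx", "fy", "cx", "cy" (pixels), "T" (4x4, takes a point from camera to world coordinates); the wrist camera has in their place "tool_from_camera" (4x4, takes a point from camera to tool coordinates, whose origin is the TCP and whose axes are the tool frame's). Camera axes: x right, y down, z forward; pixel columns grow to the right and rows downward; lengths in m; the calibration is good to about 2 mm. A picture is of the moment at which its call begins: read the wrist's pose just before it. camera_params takes no time and is no camera call.
- manip.sign_off(): hands the job in, once; it reports no verdict.
The state is a dict: "t": time; "q": joint angles; "qd": joint speeds; "tau": joint torques, N m; "tcp_pos": TCP position; "tool_rot": TCP orientation; "force": force on the tool from outside, world axes, zero at the start; "ft_torque": the same for the moment, N m; "finger_gap": opening from 0.0 (shut) to 1.0 (fully open).
Only numpy, scipy, OpenCV 4.12 (cv2) and the standard library are available. Lean on these libraries where they do the work, as an engineer would, in place of code of your own. Each camera call takes 0.05 s, during which the arm holds its last target.

## Working session

There is one attempt and no reset: what is moved stays moved. The work goes in short steps, Python scripts to look and compute and a tool call to move; the robot and the scene stay as the last step left them, time stands still between calls to the robot, and variables do not carry over. Pictures are saved under pics/ and viewed, and the job is handed in when it is done.

Besides the shell and the picture viewer there is one more tool, called after "Emit:" as name(argument=value, ...), one argument or row to a line, values as JSON. send_rows: Moves the arm, as the interface text tells. Its arguments: {"type":"object","properties":{"steps":{"type":"array","items":{"type":"array","items":{"type":"array","items":{"type":"number"}}}},"grip_force":{"type":"number"}},"required":["steps"]}

```bash
mkdir -p pics; ls
python3 - <<'E'
from station import manip
import cv2
print(manip.sense())
for n in("scene","top"):
    im=manip.snapshot(n); cv2.imwrite(f"pics/{n}0.png",im[:,:,::-1]); print(n,manip.camera_params(n))
print(manip.camera_params("wrist"),manip.grasp_offset)
E
```

```text
pics
{'t': 0.0, 'q': array([ 1.05052981e+00,  5.28462171e-01,  1.43390029e+00,  1.18598516e-05,
        1.18141572e+00, -1.78489511e-01]), 'qd': array([ 6.79439431e-04, -6.66024331e-04, -4.04197352e-05,  2.31411597e-04,
       -8.96613678e-05,  6.09357256e-04]), 'tau': array([-2.23217874e-03, -4.42361140e+01, -1.78023487e+01, -4.25523904e-04,
        8.43916554e-03,  9.45591808e-06]), 'tcp_pos': array([0.20903441, 0.588158  , 0.19243682]), 'tool_rot': array([-0.40800932,  0.57844864,  0.40736367,  0.57704455]), 'force': array([-0.31821682,  0.72287957,  0.04815189]), 'ft_torque': array([0.01765668, 0.03203126, 0.02604032]), 'finger_gap': 1.001651824211673}
scene {'fx': 543.223632992002, 'fy': 543.223632992002, 'cx': 314.3979707366617, 'cy': 248.63172671351188, 'T': array([[-0.01284001,  0.5925952 , -0.80539808,  1.54506744],
       [ 0.99984632, -0.00200557, -0.01741565, -0.02118464],
       [-0.01193571, -0.80549793, -0.59247838,  0.87069881],
       [ 0.        ,  0.        ,  0.        ,  1.        ]])}
top {'fx': 493.0804958503457, 'fy': 493.0804958503457, 'cx': 315.4208638207472, 'cy': 238.31444723524936, 'T': array([[-0.0167482 , -0.99167419,  0.12767846,  0.35186191],
       [-0.9998099 ,  0.01788525,  0.00776422, -0.02448006],
       [-0.00998314, -0.12752415, -0.99178522,  1.37220314],
       [ 0.        ,  0.        ,  0.        ,  1.        ]])}
{'fx': 407.9536298422857, 'fy': 407.9536298422857, 'cx': 319.62630155396675, 'cy': 238.17091872157204, 'tool_from_camera': array([[ 4.71181707e-04, -2.88535615e-01,  9.57469047e-01,
        -1.80133070e-01],
       [-3.84765976e-04, -9.57469135e-01, -2.88535452e-01,
         7.35633171e-02],
       [ 9.99999815e-01, -2.32448886e-04, -5.62160628e-04,
         5.44752453e-04],
       [ 0.00000000e+00,  0.00000000e+00,  0.00000000e+00,
         1.00000000e+00]])} 0.0187
```

View pics/scene0.png

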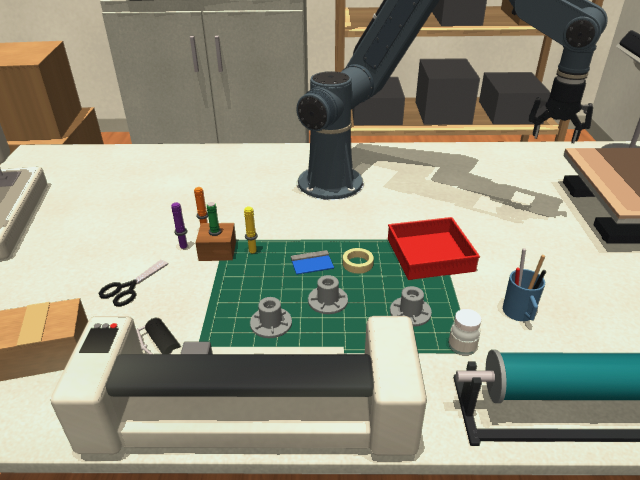

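View pics/top0.png

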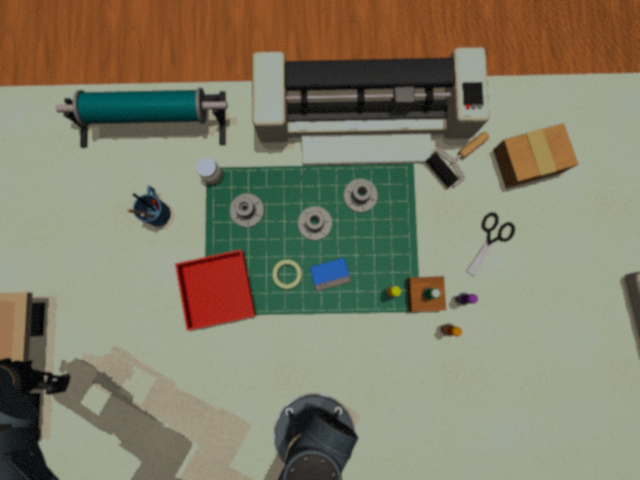

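```bash
cat > h.py <<'E'
import numpy as np, cv2
from station import manip
from scipy.spatial.transform import Rotation as R
def ray(n,u,v,P=None):
    c=manip.camera_params(n)
    if n=="wrist":
        s=P or manip.sense(); T=np.eye(4); T[:3,:3]=R.from_quat(s["tool_rot"]).as_matrix(); T[:3,3]=s["tcp_pos"]; T=T@c["tool_from_camera"]
    else: T=c["T"]
    d=T[:3,:3]@np.array([(u-c["cx"])/c["fx"],(v-c["cy"])/c["fy"],1]); return T[:3,3],d
def at(n,u,v,z,P=None):
    o,d=ray(n,u,v,P); return o+d*(z-o[2])/d[2]
def proj(n,p,P=None):
    c=manip.camera_params(n)
    if n=="wrist":
        s=P or manip.sense(); T=np.eye(4); T[:3,:3]=R.from_quat(s["tool_rot"]).as_matrix(); T[:3,3]=s["tcp_pos"]; T=T@c["tool_from_camera"]
    else: T=c["T"]
    q=T[:3,:3].T@(np.array(p)-T[:3,3]); return q[0]/q[2]*c["fx"]+c["cx"],q[1]/q[2]*c["fy"]+c["cy"]
E
python3 - <<'E'
import cv2
a=cv2.imread("pics/top0.png")[160:350,170:490]; 
cv2.imwrite("pics/topz.png",cv2.resize(a[:,:160+40],None,fx=4,fy=4,interpolation=cv2.INTER_CUBIC)[:600])
cv2.imwrite("pics/topz2.png",cv2.resize(cv2.imread("pics/top0.png")[255:345,370:490],None,fx=6,fy=6,interpolation=cv2.INTER_CUBIC))
cv2.imwrite("pics/topz1.png",cv2.resize(cv2.imread("pics/top0.png")[165:245,220:390],None,fx=4.5,fy=4.5,interpolation=cv2.INTER_CUBIC))
cv2.imwrite("pics/sc1.png",cv2.resize(cv2.imread("pics/scene0.png")[180:270,160:280],None,fx=6,fy=6,interpolation=cv2.INTER_CUBIC))
E
```

```text
(no output)
```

View pics/topz2.png

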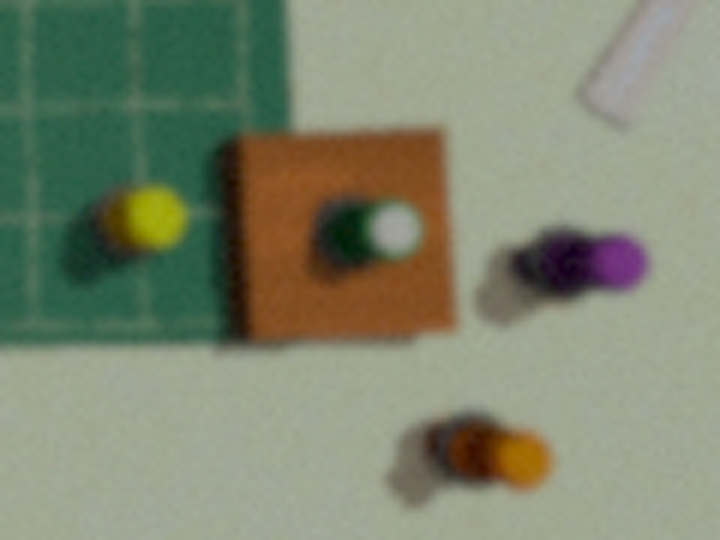

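View pics/topz1.png

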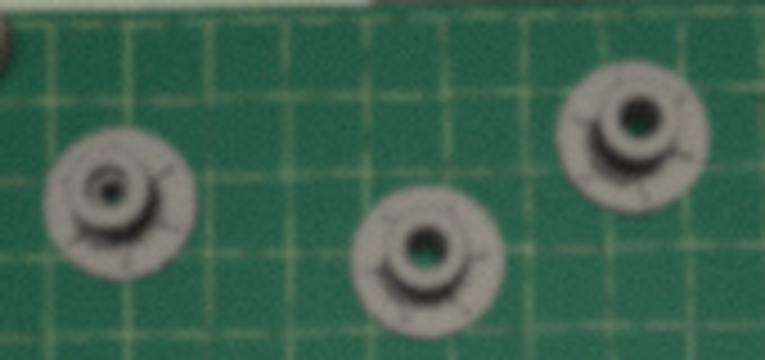

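View pics/sc1.png

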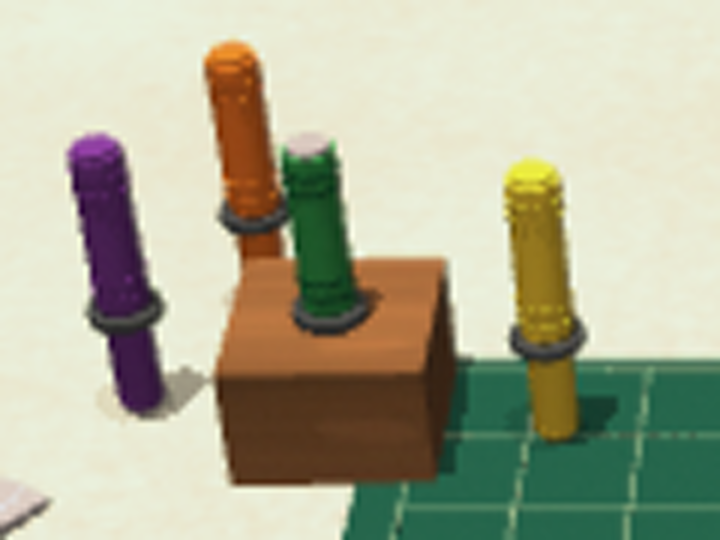

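Run:
```python
from h import *
np.set_printoptions(precision=4,suppress=True)
t=lambda u,v:(220+(u+.5)/4.5-.5,165+(v+.5)/4.5-.5)
s=lambda u,v:(370+(u+.5)/6-.5,255+(v+.5)/6-.5)
for n,d,b in(("L",(120,203),(106,187)),("M",(428,262),(427,245)),("R",(633,137),(638,117))):
    print(n,at("top",*t(*d),.008),at("top",*t(*b),.060))
print("green top",at("top",*s(394,230),.146))
print("block top corners",[at("top",*s(*p),.06) for p in((240,133),(443,128),(456,326),(250,340))])
for n,p in(("yel",(150,217)),("pur",(612,262)),("ora",(520,458))): print(n,at("top",*s(*p),.136))
sc=lambda u,v:(160+(u+.5)/6-.5,180+(v+.5)/6-.5)
print("scene green top",at("scene",*sc(308,146),.146))
print("yellow base",at("scene",*sc(555,430),.0), "purple",at("scene",*sc(142,405),0))
for n,u in(("tape",(287,274)),("binc",(214,290)),("sq",(331,274)),("jar",(208,171)),("mug",(150,210))): print(n,at("top",*u,.03))
print([at("top",*u,.05) for u in((178,264),(243,252),(254,318),(188,329))])
```

```text
L [0.6121 0.1794 0.008 ] [0.6121 0.1801 0.06  ]
M [ 0.5712 -0.0126  0.008 ] [ 0.5732 -0.0126  0.06  ]
R [ 0.6481 -0.1423  0.008 ] [ 0.6491 -0.1412  0.06  ]
green top [ 0.3686 -0.3081  0.146 ]
block top corners [array([ 0.4135, -0.2621,  0.06  ]), array([ 0.4142, -0.3517,  0.06  ]), array([ 0.3276, -0.3531,  0.06  ]), array([ 0.323 , -0.2628,  0.06  ])]
yel [ 0.3758 -0.2097  0.136 ]
pur [ 0.3541 -0.3997  0.136 ]
ora [ 0.275  -0.3575  0.136 ]
scene green top [ 0.3669 -0.3085  0.146 ]
yellow base [ 0.3728 -0.2145 -0.    ] purple [ 0.3531 -0.4049  0.    ]
tape [0.4282 0.065  0.03  ]
binc [0.3882 0.2636 0.03  ]
sq [ 0.4261 -0.0547  0.03  ]
jar [0.7201 0.2836 0.03  ]
mug [0.6121 0.4436 0.03  ]
[array([0.459 , 0.3571, 0.05  ]), array([0.4884, 0.1819, 0.05  ]), array([0.312 , 0.1523, 0.05  ]), array([0.2861, 0.3273, 0.05  ])]
```

Run:
```python
from h import *
np.set_printoptions(precision=4,suppress=True)
s=manip.sense(); print(R.from_quat(s["tool_rot"]).as_matrix())
```

```text
[[-0.001  -0.9422  0.3352]
 [-0.0017  0.3352  0.9422]
 [-1.      0.0003 -0.0019]]
```

Emit:
send_rows(
  steps=[
    [[0, 0.03, -0.04, 0.015, -0.18], [0, 0.06, -0.085, 0.03, -0.36], [0, 0.09, -0.13, 0.045, -0.54], [0, 0.125, -0.175, 0.06, -0.72], [0, 0.16, -0.22, 0.07, -0.9], [0, 0.195, -0.265, 0.07, -1.08], [0, 0.225, -0.315, 0.07, -1.228], [0, 0.24, -0.375, 0.07, -1.228]],
  ],
)

```text
t: 1.1
tcp_pos: [0.451, 0.2122, 0.2632]
tool_rot: [-0.0, 0.707, 0.0, 0.707]
force: [0.3, -0.3, 1.1]
finger_gap: 1.0
```

Emit:
send_rows(
  steps=[
    [[0, -0.005, -0.06, 0, 0], [0, -0.01, -0.12, 0, 0], [0, -0.02, -0.18, 0, 0], [0, -0.03, -0.24, 0, 0], [0, -0.04, -0.3, 0, 0], [0, -0.05, -0.36, 0, 0], [0, -0.06, -0.42, 0, 0], [0, -0.07, -0.475, 0, 0]],
  ],
)

```text
t: 2.1
tcp_pos: [0.3787, -0.2631, 0.2632]
tool_rot: [0.0, 0.707, 0.0, 0.707]
force: [0.6, 0.4, 0.7]
finger_gap: 1.0
```

Emit:
send_rows(
  steps=[
    [[0, -0.0105, -0.045, -0.02, 0]],
  ],
)

```text
t: 2.22
tcp_pos: [0.3691, -0.3095, 0.2442]
tool_rot: [-0.001, 0.706, -0.001, 0.708]
force: [-0.1, 0.7, 0.0]
finger_gap: 1.001
```

Run:
```python
from h import *
im=manip.snapshot("wrist"); cv2.imwrite("pics/w1.png",im[:,:,::-1]); print(manip.sense()["tcp_pos"])
```

```text
[ 0.36709731 -0.31353132  0.24114328]
```

View pics/w1.png

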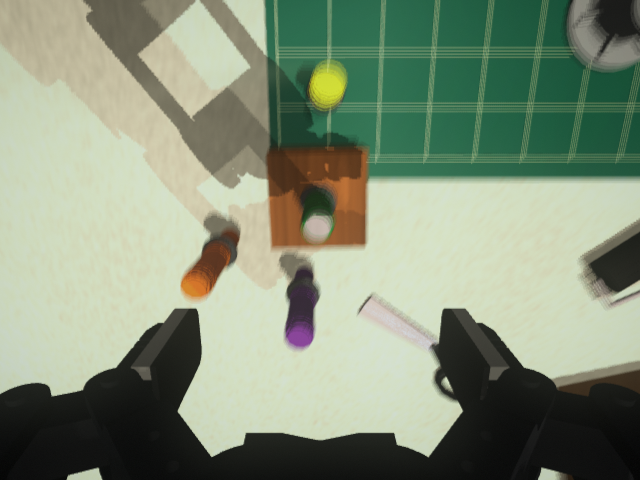

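Run:
```python
from h import *
s=manip.sense();im=manip.snapshot("wrist"); cv2.imwrite("pics/w2.png",cv2.resize(im[120:270,220:420,::-1],None,fx=4,fy=4,interpolation=cv2.INTER_CUBIC)); print(s["tcp_pos"],proj("wrist",(.368,-.308,.146),s),proj("wrist",s["tcp_pos"],s))
```

```text
[ 0.36709731 -0.31353132  0.24114328] (np.float64(321.0810204029664), np.float64(217.55419810777735)) (np.float64(319.43494923768947), np.float64(277.8128008566898))
```

View pics/w2.png

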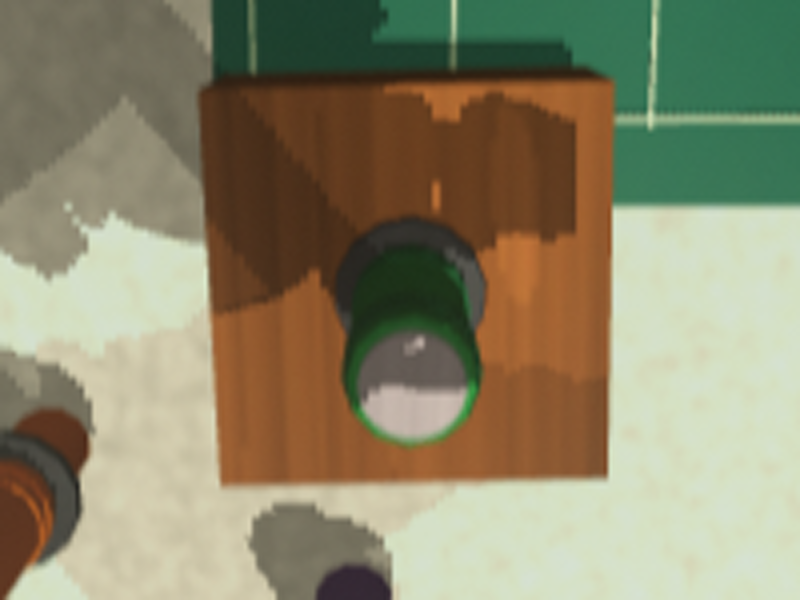

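Run:
```python
from h import *
s=manip.sense();print(s["tcp_pos"],s["t"])
s["tcp_pos"]=np.array([ 0.36709731,-0.31353132,0.24114328])
c=lambda u,v:(220+(u+.5)/4-.5,120+(v+.5)/4-.5)
print(at("wrist",*c(412,382),.146,s))
print("collar",at("wrist",*c(411,290),.066,s))
for p in((200,90),(613,80),(608,477),(222,486)):print(at("wrist",*c(*p),.06,s))
```

```text
[ 0.36738425 -0.30982863  0.24155724] 2.325
[ 0.36906312 -0.30585525  0.146     ]
collar [ 0.36920943 -0.30433879  0.066     ]
[ 0.3237686  -0.26160979  0.06      ]
[ 0.4128799 -0.2599011  0.06     ]
[ 0.41468173 -0.34930905  0.06      ]
[ 0.32529446 -0.35114938  0.06      ]
```

Emit:
send_rows(
  grip_force=50,
  steps=[
    [[0, 0.0005, 0.001, -0.03, 0], [0, 0.0005, 0.001, -0.075, 0], [0, 0.0005, 0.001, -0.12, 0], [0, 0.0005, 0.001, -0.156, 0], [0, 0.0005, 0.001, -0.156, 0], [1, 0.0005, 0.001, -0.156, 0], [1, 0.0005, 0.001, -0.156, 0], [1, 0.0005, 0.001, -0.156, 0]],
  ],
)

```text
t: 3.32
tcp_pos: [0.3701, -0.3058, 0.0887]
tool_rot: [-0.001, 0.707, -0.0, 0.708]
force: [0.2, 0.2, -0.8]
finger_gap: 0.375
```

Emit:
send_rows(
  steps=[
    [[1, 0, 0, 0, 0], [1, 0, 0, 0, 0]],
  ],
)

```text
t: 3.58
tcp_pos: [0.3697, -0.3058, 0.0886]
tool_rot: [-0.001, 0.707, -0.0, 0.707]
force: [-0.8, 0.3, 6.6]
finger_gap: 0.258
```

Run:
```python
from h import *
im=manip.snapshot("wrist"); cv2.imwrite("pics/w3.png",im[:,:,::-1]); s=manip.sense();print(s)
```

```text
{'t': 3.625, 'q': array([-9.24332111e-01,  5.05504157e-01,  1.89190761e+00, -4.23077854e-04,
        7.42202239e-01, -9.25133421e-01]), 'qd': array([-0.00105647,  0.00052494, -0.00059745, -0.00031024,  0.00074763,
       -0.0009397 ]), 'tau': array([ 2.14595930e-01, -3.27736616e+01, -9.64800328e+00,  1.22399563e-01,
       -2.71251211e-01, -1.93551050e-04]), 'tcp_pos': array([ 0.36970458, -0.30579448,  0.08862056]), 'tool_rot': array([-1.01294814e-03,  7.06765965e-01, -2.26060722e-04,  7.07446672e-01]), 'force': array([-0.95510332, -0.03893909,  7.06042269]), 'ft_torque': array([0.03589224, 0.18377686, 0.01989976]), 'finger_gap': 0.26060213897821183}
```

View pics/w3.png

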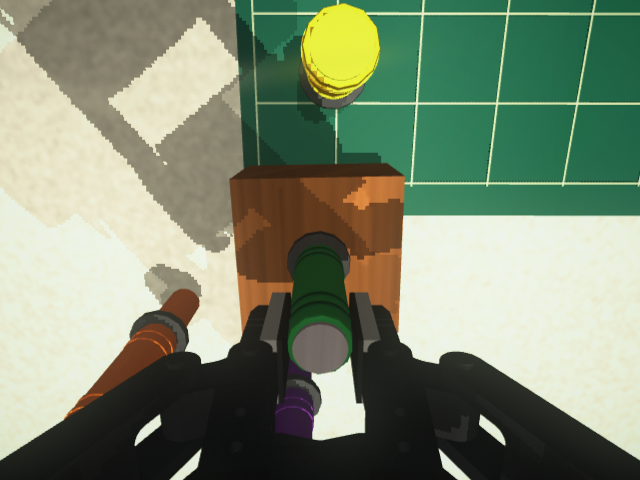

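Emit:
send_rows(
  steps=[
    [[1, 0, 0, 0.045, 0], [1, 0, 0, 0.09, 0], [1, 0.05, 0.01, 0.1, 0], [1, 0.11, 0.02, 0.1, 0], [1, 0.17, 0.035, 0.1, 0], [1, 0.23, 0.05, 0.1, 0], [1, 0.278, 0.064, 0.1, 0], [1, 0.278, 0.064, 0.1, 0]],
  ],
)

```text
t: 4.62
tcp_pos: [0.6504, -0.2392, 0.1866]
tool_rot: [-0.002, 0.707, 0.002, 0.708]
force: [0.2, 0.3, -1.9]
finger_gap: 0.259
```

```bash
sleep 0
python3 - <<'E'
from h import *
s0=manip.sense();manip.snapshot("wrist");s=manip.sense();im=manip.snapshot("wrist"); cv2.imwrite("pics/w4.png",im[:,:,::-1]); print(s0["tcp_pos"],s["tcp_pos"],s["tool_rot"],s["finger_gap"],s["force"])
print(proj("wrist",(.648,-.142,.06),s),proj("wrist",(.572,-.0126,.06),s),manip.sense()["tcp_pos"])
E
```

```text
[ 0.65035382 -0.23922486  0.18656908] [ 0.64788404 -0.23990607  0.18636704] [-0.00103484  0.70768538  0.00141788  0.70652553] 0.259616629046921 [-0.31729759  0.30623979 -2.45646306]
(np.float64(320.4661108971594), np.float64(79.62957244043236)) (np.float64(196.8903597707981), np.float64(-147.22697769168366)) [ 0.64657793 -0.24043699  0.18648171]
```

View pics/w4.png

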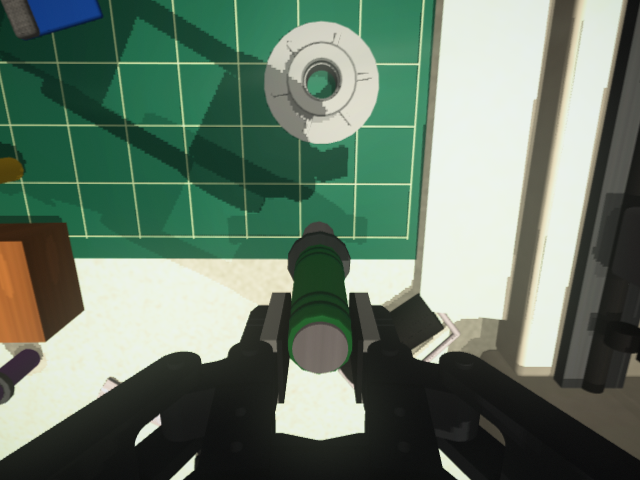

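Run:
```python
import cv2
a=cv2.imread("pics/w4.png")
f=cv2.resize(a[15:150,260:385],None,fx=4,fy=4,interpolation=cv2.INTER_CUBIC)
g=cv2.resize(a[215:385,270:370],None,fx=3.5,fy=3.5,interpolation=cv2.INTER_CUBIC)
print(f.shape,g.shape)
import numpy as np
c=np.zeros((600,880,3),np.uint8); c[:f.shape[0],:500]=f; c[:595,520:870]=g
cv2.imwrite("pics/w4z.png",c[:,:].copy()[:, :800] if 0 else cv2.resize(c,(800,545)))
```

```text
(540, 500, 3) (595, 350, 3)
```

View pics/w4z.png

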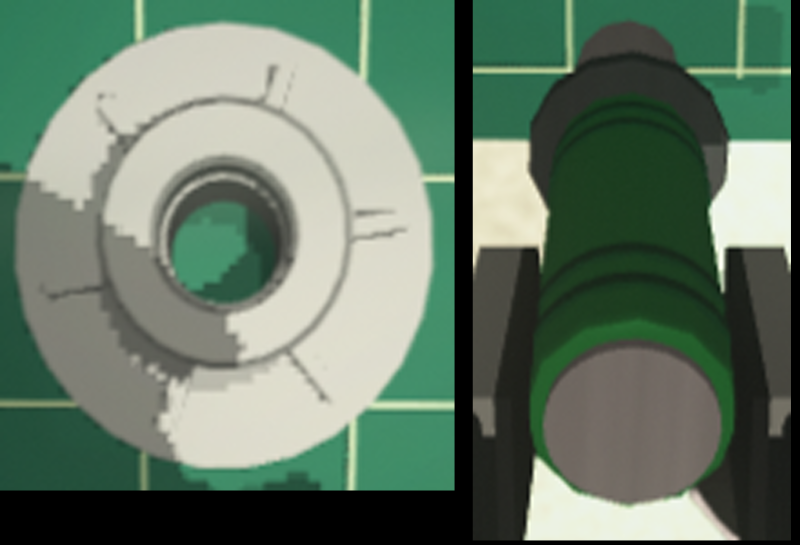

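```bash
cat >> h.py <<'E'
def tool(u,v,x):
    c=manip.camera_params("wrist");T=c["tool_from_camera"]
    d=T[:3,:3]@np.array([(u-c["cx"])/c["fx"],(v-c["cy"])/c["fy"],1]);o=T[:3,3]
    return o+d*(x-o[0])/d[0]
def ptool(p):
    c=manip.camera_params("wrist");T=c["tool_from_camera"]
    q=T[:3,:3].T@(np.array(p)-T[:3,3]); return q[0]/q[2]*c["fx"]+c["cx"],q[1]/q[2]*c["fy"]+c["cy"]
E
python3 - <<'E'
from h import *
np.set_printoptions(precision=4,suppress=True)
print("handle top",tool(320.06,347.9,-.0574),"collar",tool(319.1,260.6,.0226))
for y in(0,.001):print(ptool((.0786,y,0)),ptool((.0226,y,0)),ptool((.0226+.0,y+.017,0)),ptool((.0226+.0,y-.017,0)))
s={"tcp_pos":np.array([0.64788,-0.23991,0.18637]),"tool_rot":np.array([-0.00103484,0.70768538,0.00141788,0.70652553])}
print("bore",at("wrist",322.2,79.1,.06,s),at("wrist",322.2,79.1,.063,s))
E
```

```text
handle top [-0.0574 -0.0022  0.0003] collar [ 0.0226  0.0005 -0.0002]
(np.float64(319.53950139787855), np.float64(232.27194169051106)) (np.float64(319.46848562233913), np.float64(261.4600598576959)) (np.float64(319.45206824482), np.float64(230.4768628364171)) (np.float64(319.4841706859067), np.float64(291.0612196189136))
(np.float64(319.53882127182504), np.float64(230.81282660853162)) (np.float64(319.467540656209), np.float64(259.6767012332698)) (np.float64(319.451078613519), np.float64(228.60921122503152)) (np.float64(319.48326742797894), np.float64(289.35657353253686))
bore [ 0.6492 -0.1417  0.06  ] [ 0.6492 -0.1419  0.063 ]
```

Emit:
send_rows(
  steps=[
    [[1, 0.001, 0.04, 0, 0], [1, 0.002, 0.08, -0.01, 0], [1, 0.003, 0.1, -0.02, 0], [1, 0.003, 0.1, -0.025, 0], [1, 0.003, 0.1, -0.025, 0], [1, 0.003, 0.1, -0.025, 0]],
  ],
)

```text
t: 5.48
tcp_pos: [0.6507, -0.143, 0.1627]
tool_rot: [-0.0, 0.707, -0.001, 0.707]
force: [0.2, -0.2, -0.8]
finger_gap: 0.259
```

Run:
```python
from h import *
s=manip.sense();im=manip.snapshot("wrist"); cv2.imwrite("pics/w5.png",im[:,:,::-1]); print(s["t"],s["tcp_pos"],s["tool_rot"],s["force"])
c=np.zeros((540,480,3),np.uint8)
cv2.imwrite("pics/w5z.png",cv2.resize(im[140:300,240:400,::-1],None,fx=3.5,fy=3.5,interpolation=cv2.INTER_CUBIC))
a=manip.snapshot("scene");cv2.imwrite("pics/s5z.png",cv2.resize(a[190:350,200:400,::-1],None,fx=3.5,fy=3.5,interpolation=cv2.INTER_CUBIC))
```

```text
5.475 [ 0.65074935 -0.14299529  0.16268609] [-6.93896161e-05  7.06806314e-01 -5.62077231e-04  7.07406894e-01] [ 0.23213352 -0.18317401 -0.78183841]
```

View pics/w5z.png

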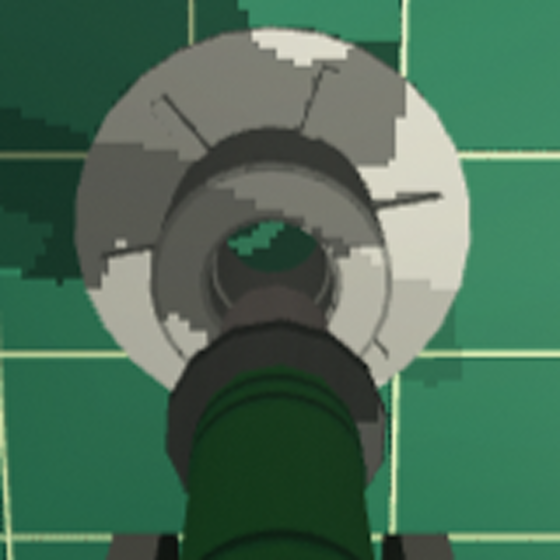

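View pics/s5z.png

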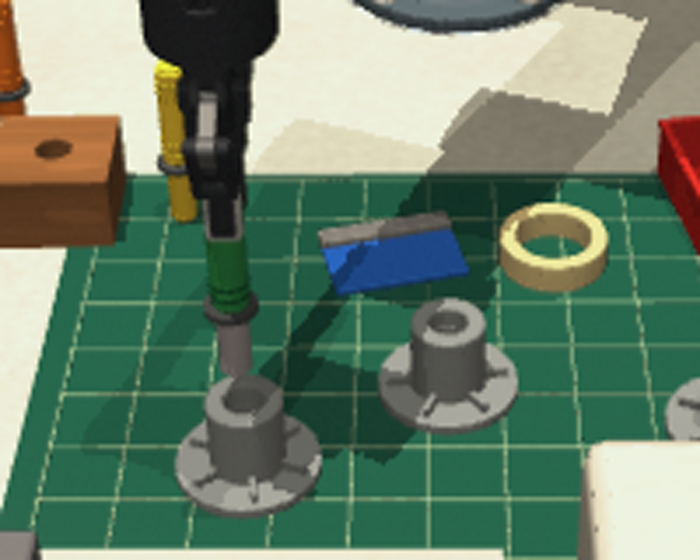

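Run:
```python
from h import *
s={"tcp_pos":np.array([0.65075,-0.143,0.16269]),"tool_rot":np.array([-6.9e-05,0.7068063,-5.62e-4,0.7074069])}
print(at("wrist",317.4,219.4,.06,s),at("wrist",317.4,140+165/3.5,.06,s), manip.sense()["tcp_pos"])
T=manip.camera_params("scene")
# scene: spigot top & pin tip
sc=lambda u,v:(200+u/3.5,190+v/3.5)
print(at("scene",*sc(244,397),.06),at("scene",*sc(447,317),.06), proj("scene",(.6492,-.1417,.06)), proj("scene",(.65075,-.1445,.084)),sc(237,372))
```

```text
[ 0.64929361 -0.1404247   0.06      ] [ 0.64935542 -0.11722879  0.06      ] [ 0.6507258  -0.14256248  0.16274434]
[ 0.647828   -0.14152337  0.06      ] [ 0.56879366 -0.01234963  0.06      ] (np.float64(269.5857551123312), np.float64(303.8457290503967)) (np.float64(267.5848171409524), np.float64(296.14865787667947)) (267.7142857142857, 296.2857142857143)
```

Emit:
send_rows(
  steps=[
    [[1, -0.0015, 0.0015, 0, 0], [1, -0.0015, 0.0015, -0.012, 0], [1, -0.0015, 0.0015, -0.025, 0], [1, -0.0015, 0.0015, -0.037, 0], [1, -0.0015, 0.0015, -0.037, 0]],
  ],
)

```text
t: 6.2
tcp_pos: [0.648, -0.1392, 0.1235]
tool_rot: [0.0, 0.708, 0.001, 0.706]
force: [0.4, 0.3, -0.7]
finger_gap: 0.259
```

Emit:
send_rows(
  steps=[
    [[1, 0.001, -0.0015, -0.004, 0], [1, 0.001, -0.0015, -0.009, 0], [1, 0.001, -0.0015, -0.014, 0]],
  ],
)

```text
t: 6.58
tcp_pos: [0.65, -0.1412, 0.1113]
tool_rot: [-0.0, 0.707, 0.0, 0.707]
force: [0.7, -0.8, -1.5]
finger_gap: 0.262
```

Through the shoulder level with no resistance; on down towards the collar.

Emit:
send_rows(
  steps=[
    [[1, 0, 0, -0.006, 0], [1, 0, 0, -0.012, 0], [1, 0, 0, -0.017, 0], [1, 0, 0, -0.019, 0], [1, 0, 0, -0.019, 0]],
  ],
)

```text
t: 7.2
tcp_pos: [0.6499, -0.1412, 0.0922]
tool_rot: [-0.0, 0.707, 0.0, 0.707]
force: [0.6, -0.0, -1.3]
finger_gap: 0.257
```

Emit:
send_rows(
  steps=[
    [[1, 0, 0, -0.001, 0], [1, 0, 0, -0.002, 0], [1, 0, 0, -0.002, 0]],
  ],
)

```text
t: 7.58
tcp_pos: [0.6499, -0.1411, 0.0904]
tool_rot: [-0.0, 0.707, 0.0, 0.707]
force: [0.9, 1.0, -1.5]
finger_gap: 0.262
```

Run:
```python
from h import *
a=manip.snapshot("scene");cv2.imwrite("pics/s6z.png",cv2.resize(a[220:350,220:400,::-1],None,fx=4,fy=4,interpolation=cv2.INTER_CUBIC));s=manip.sense();print(s["tcp_pos"],s["force"])
```

```text
[ 0.64995435 -0.14116641  0.09044528] [ 0.87284808  0.81436928 -1.82046748]
```

View pics/s6z.png

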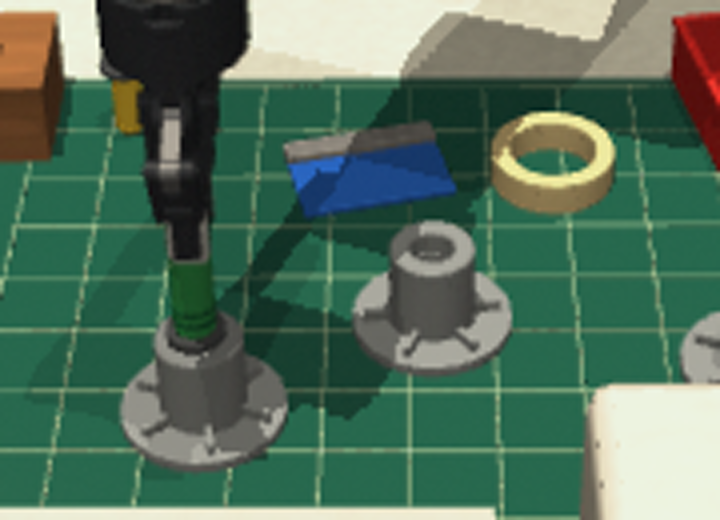

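Emit:
send_rows(
  steps=[
    [[1, 0, 0, -0.0012, 0], [1, 0, 0, -0.0012, 0]],
  ],
)

```text
t: 7.88
tcp_pos: [0.6498, -0.1411, 0.0891]
tool_rot: [-0.0, 0.707, 0.0, 0.707]
force: [-0.5, 0.5, -1.9]
finger_gap: 0.26
```

Emit:
send_rows(
  steps=[
    [[1, 0, 0, -0.001, 0], [1, 0, 0, -0.001, 0]],
  ],
)

```text
t: 8.12
tcp_pos: [0.6501, -0.1413, 0.0888]
tool_rot: [-0.0, 0.707, 0.0, 0.707]
force: [-1.0, -0.1, 2.0]
finger_gap: 0.261
```

Emit:
send_rows(
  steps=[
    [[1, 0, 0, 0.02, 0], [1, 0, 0, 0.05, 0], [1, 0, 0, 0.085, 0], [1, -0.025, 0.04, 0.085, 0], [1, -0.055, 0.09, 0.085, 0], [1, -0.077, 0.128, 0.085, 0], [1, -0.077, 0.128, 0.08, 0], [1, -0.077, 0.128, 0.075, 0]],
  ],
)

```text
t: 9.12
tcp_pos: [0.5738, -0.0135, 0.1632]
tool_rot: [-0.001, 0.707, 0.0, 0.708]
force: [0.3, -0.3, -1.2]
finger_gap: 0.26
```

Emit:
send_rows(
  steps=[
    [[1, 0, 0, 0, 0], [1, 0, 0, 0, 0]],
  ],
)

```text
t: 9.38
tcp_pos: [0.5736, -0.0142, 0.163]
tool_rot: [0.0, 0.707, -0.0, 0.707]
force: [-0.4, -0.4, -2.1]
finger_gap: 0.259
```

```bash
cat > look.py <<'E'
from h import *
import sys
n=sys.argv[1]; ex,ey=float(sys.argv[2]),float(sys.argv[3])
s=manip.sense();im=manip.snapshot("wrist"); print(s["t"],s["tcp_pos"],s["force"])
z=cv2.resize(im[120:300,230:410,::-1],None,fx=3.3,fy=3.3,interpolation=cv2.INTER_CUBIC)
# predicted spigot-top circle, bore circle
for r in(.025,.013):
    pts=np.array([proj("wrist",(ex+r*np.cos(a),ey+r*np.sin(a),.061),s) for a in np.linspace(0,2*np.pi,60)])
    cv2.polylines(z,[((pts-[229.5,119.5])*3.3-.5).round().astype(int)],True,(0,0,255),1)
cv2.imwrite(f"pics/{n}.png",z)
E
python3 look.py w7 .5728 -.0126
```

```text
9.375 [ 0.57361159 -0.01418237  0.16298438] [-0.42790345 -0.37572144 -2.0660786 ]
```

View pics/w7.png

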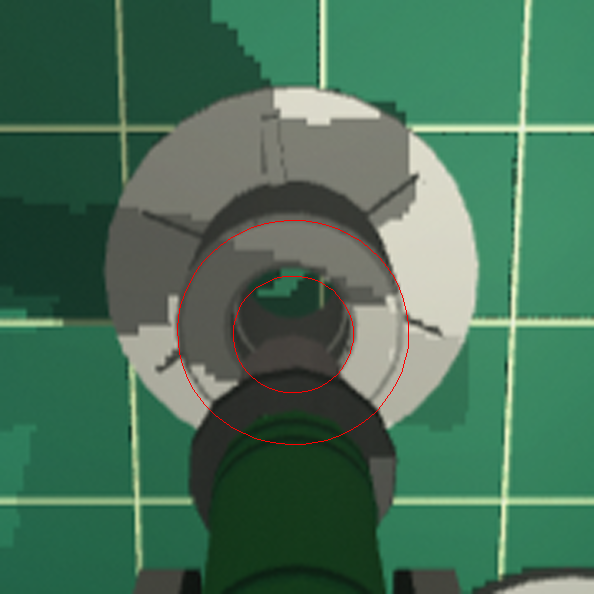

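Emit:
send_rows(
  steps=[
    [[1, -0.0005, 0.0035, 0, 0], [1, -0.0005, 0.0035, -0.012, 0], [1, -0.0005, 0.0035, -0.025, 0], [1, -0.0005, 0.0035, -0.036, 0], [1, -0.0005, 0.0035, -0.036, 0]],
  ],
)

```text
t: 10.05
tcp_pos: [0.5714, -0.0095, 0.1257]
tool_rot: [-0.0, 0.708, 0.001, 0.706]
force: [0.2, -0.6, -2.2]
finger_gap: 0.259
```

Emit:
send_rows(
  steps=[
    [[1, 0, 0, -0.004, 0], [1, 0, 0, -0.008, 0], [1, 0, 0, -0.012, 0]],
  ],
)

```text
t: 10.42
tcp_pos: [0.5726, -0.0097, 0.1152]
tool_rot: [-0.0, 0.707, 0.0, 0.707]
force: [0.2, 0.4, -1.7]
finger_gap: 0.258
```

Emit:
send_rows(
  steps=[
    [[1, 0.0005, -0.0007, -0.006, 0], [1, 0.0005, -0.0007, -0.012, 0], [1, 0.0005, -0.0007, -0.018, 0], [1, 0.0005, -0.0007, -0.023, 0], [1, 0.0005, -0.0007, -0.025, 0], [1, 0.0005, -0.0007, -0.025, 0]],
  ],
)

```text
t: 11.18
tcp_pos: [0.5729, -0.0103, 0.0901]
tool_rot: [-0.0, 0.707, 0.0, 0.707]
force: [0.1, -0.0, -1.8]
finger_gap: 0.257
```

Emit:
send_rows(
  steps=[
    [[1, 0, 0, -0.001, 0], [1, 0, 0, -0.0018, 0], [1, 0, 0, -0.0018, 0]],
  ],
)

```text
t: 11.55
tcp_pos: [0.5731, -0.0104, 0.0887]
tool_rot: [-0.0, 0.707, 0.0, 0.707]
force: [-0.4, -0.1, -0.1]
finger_gap: 0.262
```

Emit:
send_rows(
  steps=[
    [[1, 0, 0, -0.0005, 0], [1, 0, 0, -0.0005, 0]],
  ],
)

```text
t: 11.8
tcp_pos: [0.5732, -0.0104, 0.0887]
tool_rot: [-0.0, 0.707, 0.0, 0.707]
force: [-1.4, -0.6, 4.5]
finger_gap: 0.264
```

Emit:
send_rows(
  steps=[
    [[1, 0, 0, 0.02, 0], [1, 0, 0, 0.05, 0], [1, 0, 0, 0.085, 0], [1, 0.01, 0.045, 0.085, 0], [1, 0.02, 0.1, 0.085, 0], [1, 0.03, 0.15, 0.085, 0], [1, 0.0395, 0.188, 0.08, 0], [1, 0.0395, 0.188, 0.075, 0]],
  ],
)

```text
t: 12.8
tcp_pos: [0.6125, 0.1807, 0.162]
tool_rot: [-0.002, 0.707, 0.002, 0.707]
force: [-0.0, -0.9, -1.8]
finger_gap: 0.261
```

Emit:
send_rows(
  steps=[
    [[1, 0, 0, 0, 0], [1, 0, 0, 0, 0]],
  ],
)

```text
t: 13.05
tcp_pos: [0.6122, 0.1764, 0.1627]
tool_rot: [0.0, 0.707, -0.0, 0.707]
force: [0.5, 0.0, -1.8]
finger_gap: 0.257
```

```bash
python3 look.py w8 .6128 .1795
```

```text
13.05 [0.61223141 0.17637941 0.16267116] [ 0.48191491  0.04824327 -1.77399281]
```

View pics/w8.png

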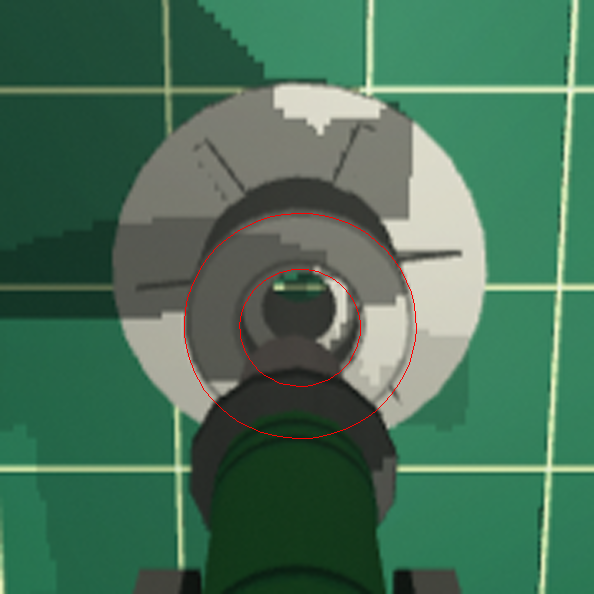

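Emit:
send_rows(
  steps=[
    [[1, 0.0008, 0.0045, 0, 0], [1, 0.0008, 0.0045, -0.012, 0], [1, 0.0008, 0.0045, -0.025, 0], [1, 0.0008, 0.0045, -0.036, 0], [1, 0.0008, 0.0045, -0.036, 0], [1, 0.0008, 0.0045, -0.036, 0]],
  ],
)

```text
t: 13.85
tcp_pos: [0.6135, 0.1822, 0.1269]
tool_rot: [-0.0, 0.707, 0.0, 0.707]
force: [0.6, -0.2, -1.7]
finger_gap: 0.258
```

Emit:
send_rows(
  steps=[
    [[1, 0, 0, -0.002, 0], [1, 0, 0, -0.003, 0], [1, 0, 0, -0.003, 0]],
  ],
)

```text
t: 14.22
tcp_pos: [0.6133, 0.1821, 0.124]
tool_rot: [-0.0, 0.707, 0.0, 0.707]
force: [0.3, -0.3, -1.1]
finger_gap: 0.261
```

Emit:
send_rows(
  steps=[
    [[1, 0, -0.001, -0.001, 0], [1, 0, -0.001, -0.002, 0], [1, 0, -0.001, -0.002, 0]],
  ],
)

```text
t: 14.6
tcp_pos: [0.6131, 0.1811, 0.1218]
tool_rot: [-0.0, 0.707, 0.0, 0.707]
force: [0.5, 0.8, -1.6]
finger_gap: 0.259
```

Emit:
send_rows(
  steps=[
    [[1, 0, 0, -0.001, 0], [1, 0, 0, -0.0015, 0], [1, 0, 0, -0.0015, 0]],
  ],
)

```text
t: 14.98
tcp_pos: [0.6132, 0.1812, 0.1204]
tool_rot: [-0.0, 0.707, 0.0, 0.707]
force: [-0.1, -0.3, -3.3]
finger_gap: 0.26
```

Emit:
send_rows(
  steps=[
    [[1, 0, 0, -0.0008, 0], [1, 0, 0, -0.0008, 0]],
  ],
)

```text
t: 15.22
tcp_pos: [0.6135, 0.1812, 0.1198]
tool_rot: [-0.0, 0.707, 0.0, 0.707]
force: [0.3, -0.2, -1.3]
finger_gap: 0.259
```

Emit:
send_rows(
  steps=[
    [[1, 0, 0, -0.0006, 0], [1, 0, 0, -0.0006, 0]],
  ],
)

```text
t: 15.48
tcp_pos: [0.6136, 0.1812, 0.1195]
tool_rot: [-0.0, 0.707, 0.0, 0.707]
force: [0.6, 0.5, 1.0]
finger_gap: 0.259
```

Emit:
send_rows(
  steps=[
    [[1, 0, 0, -0.0007, 0], [1, 0, 0, -0.0007, 0]],
  ],
)

```text
t: 15.72
tcp_pos: [0.6138, 0.1813, 0.1193]
tool_rot: [-0.0, 0.707, 0.0, 0.708]
force: [-0.7, -0.1, 4.1]
finger_gap: 0.256
```

Run:
```python
from h import *
a=manip.snapshot("scene");cv2.imwrite("pics/s9z.png",cv2.resize(a[200:340,300:500,::-1],None,fx=4,fy=4,interpolation=cv2.INTER_CUBIC));s=manip.sense();print(s["tcp_pos"],s["force"])
```

```text
[0.61379549 0.18122142 0.1193108 ] [-0.82693592 -0.80074117  5.02501721]
```

View pics/s9z.png

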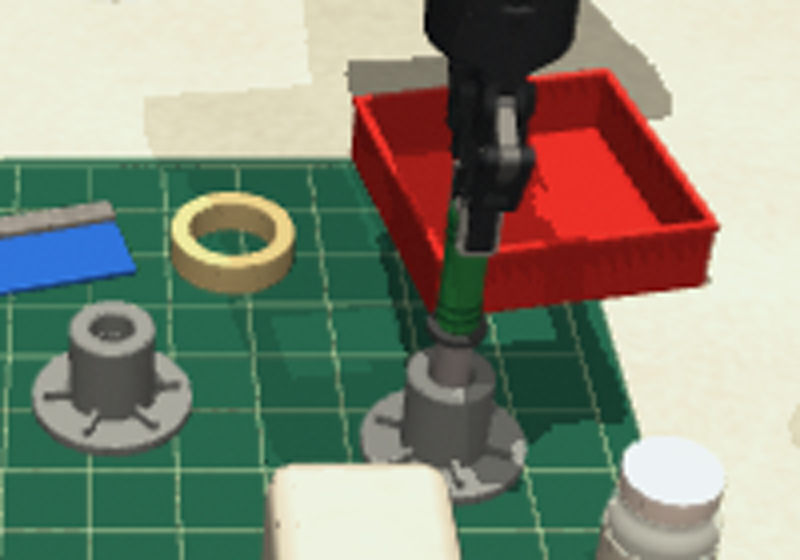

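Emit:
send_rows(
  steps=[
    [[1, 0, 0, 0.025, 0], [1, 0, 0, 0.07, 0], [1, -0.01, -0.02, 0.115, 0], [1, -0.036, -0.07, 0.118, 0], [1, -0.061, -0.122, 0.118, 0], [1, -0.088, -0.176, 0.118, 0], [1, -0.115, -0.23, 0.118, 0], [1, -0.14, -0.28, 0.118, 0]],
  ],
)

```text
t: 16.77
tcp_pos: [0.4717, -0.1004, 0.2358]
tool_rot: [-0.0, 0.707, 0.0, 0.707]
force: [1.4, -0.5, -1.5]
finger_gap: 0.257
```

Emit:
send_rows(
  steps=[
    [[1, -0.025, -0.05, 0, 0], [1, -0.05, -0.1, 0, 0], [1, -0.075, -0.15, 0, 0], [1, -0.095, -0.19, 0, 0], [1, -0.104, -0.207, -0.03, 0], [1, -0.104, -0.207, -0.06, 0], [1, -0.104, -0.207, -0.068, 0], [1, -0.104, -0.207, -0.068, 0]],
  ],
)

```text
t: 17.77
tcp_pos: [0.3691, -0.3054, 0.168]
tool_rot: [-0.0, 0.707, 0.001, 0.707]
force: [-0.1, -0.3, -2.7]
finger_gap: 0.257
```

Emit:
send_rows(
  steps=[
    [[1, 0, 0, 0, 0], [1, 0, 0, 0, 0]],
  ],
)

```text
t: 18.02
tcp_pos: [0.3699, -0.3063, 0.1693]
tool_rot: [-0.001, 0.707, -0.0, 0.708]
force: [-0.3, 0.3, -1.8]
finger_gap: 0.258
```

Run:
```python
from h import *
s=manip.sense();im=manip.snapshot("wrist"); print(s["t"],s["tcp_pos"],s["force"])
cv2.imwrite("pics/w10.png",im[:,:,::-1])
for z in (0.06,):
  for p in((.369,-.306),(.369,-.2925),(.369,-.3195)):print(proj("wrist",(*p,z),s))
```

```text
18.025 [ 0.36993404 -0.30625748  0.16931328] [-0.32625148  0.30229097 -1.75611728]
(np.float64(318.08649401849783), np.float64(220.09494874273423))
(np.float64(318.0910433683744), np.float64(201.95870753252203))
(np.float64(318.0820629131027), np.float64(237.75980162397303))
```

View pics/w10.png

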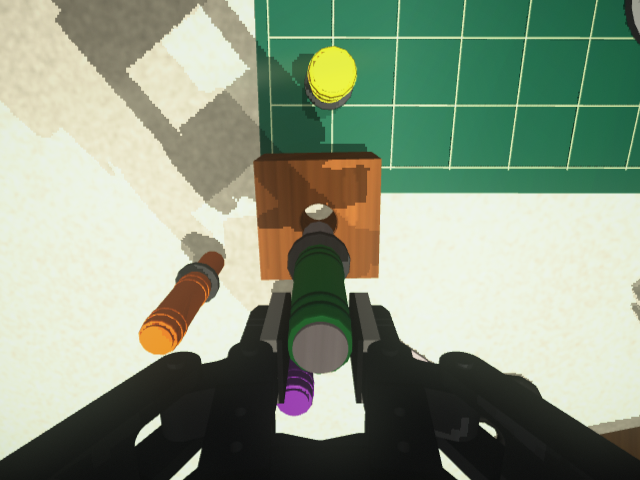

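Emit:
send_rows(
  steps=[
    [[1, 0, 0.0003, -0.02, 0], [1, 0, 0.0003, -0.035, 0], [1, 0, 0.0003, -0.05, 0], [1, 0, 0.0003, -0.065, 0], [1, 0, 0.0003, -0.076, 0], [1, 0, 0.0003, -0.079, 0], [1, 0, 0.0003, -0.08, 0], [1, 0, 0.0003, -0.08, 0]],
  ],
)

```text
t: 19.08
tcp_pos: [0.3696, -0.3059, 0.0888]
tool_rot: [-0.001, 0.707, 0.0, 0.707]
force: [-0.6, -0.9, -2.2]
finger_gap: 0.26
```

Emit:
send_rows(
  steps=[
    [[1, 0, 0, -0.0006, 0], [1, 0, 0, -0.0006, 0], [0.5, 0, 0, -0.0006, 0], [0, 0, 0, -0.0006, 0], [0, 0, 0, -0.0006, 0], [0, 0, 0, -0.0006, 0]],
  ],
)

```text
t: 19.82
tcp_pos: [0.3693, -0.3056, 0.0876]
tool_rot: [-0.0, 0.707, 0.0, 0.707]
force: [-0.3, -0.8, -0.0]
finger_gap: 1.002
```

Emit:
send_rows(
  steps=[
    [[0, 0, 0, 0.03, 0], [0, 0, 0, 0.08, 0], [0, 0, 0, 0.13, 0], [0, 0, 0, 0.15, 0]],
  ],
)

```text
t: 20.32
tcp_pos: [0.3703, -0.3067, 0.2408]
tool_rot: [-0.002, 0.706, -0.001, 0.708]
force: [-0.3, -0.7, 0.2]
finger_gap: 1.002
```

Run:
```python
from h import *
s=manip.sense();im=manip.snapshot("wrist"); print(s["t"],s["tcp_pos"],s["force"],s["finger_gap"])
cv2.imwrite("pics/w11.png",im[:,:,::-1])
print(proj("wrist",(.369,-.306,.146),s))
```

```text
20.325 [ 0.37025976 -0.30674384  0.24075196] [-0.31932356 -0.74389591  0.16813264] 1.0016390672531628
(np.float64(317.2888154864366), np.float64(224.28819507850218))
```

View pics/w11.png

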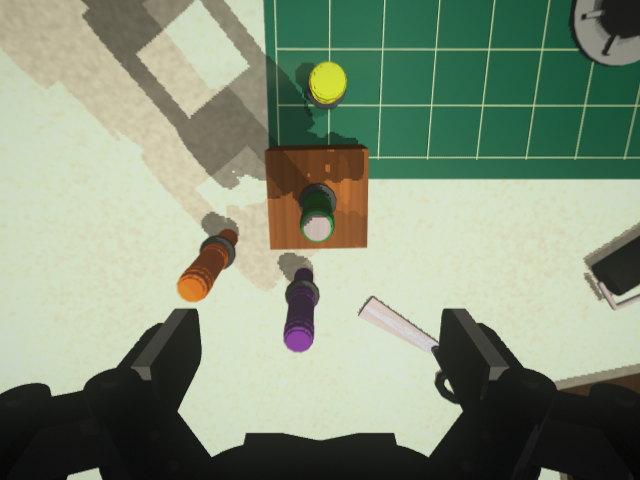

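Emit:
send_rows(
  steps=[
    [[0, 0.025, 0.05, 0, 0], [0, 0.05, 0.1, 0, 0], [0, 0.075, 0.15, 0, 0], [0, 0.1, 0.2, 0, 0], [0, 0.125, 0.25, 0, 0], [0, 0.15, 0.3, -0.01, 0], [0, 0.175, 0.35, -0.02, 0], [0, 0.2, 0.4, -0.03, 0]],
  ],
)

```text
t: 21.38
tcp_pos: [0.5694, 0.0962, 0.2063]
tool_rot: [-0.0, 0.708, 0.0, 0.707]
force: [0.0, -0.3, 0.5]
finger_gap: 1.0
```

Emit:
send_rows(
  steps=[
    [[0, 0.02, 0.045, -0.01, 0], [0, 0.0435, 0.087, -0.04, 0], [0, 0.0435, 0.087, -0.07, 0], [0, 0.0435, 0.087, -0.08, 0], [0, 0.0435, 0.087, -0.08, 0]],
  ],
)

```text
t: 22.0
tcp_pos: [0.6119, 0.1809, 0.1266]
tool_rot: [-0.0, 0.708, 0.0, 0.706]
force: [0.9, 0.6, -0.5]
finger_gap: 1.001
```

Run:
```python
from h import *
s=manip.sense();im=manip.snapshot("wrist"); print(s["t"],s["tcp_pos"])
im=im[:,:,::-1].copy()
for r,z in((.025,.06),(.0475,.008)):
    pts=np.array([proj("wrist",(.613+r*np.cos(a),.181+r*np.sin(a),z),s) for a in np.linspace(0,2*np.pi,60)])
    cv2.polylines(im,[pts.round().astype(int)],True,(0,0,255),1)
cv2.imwrite("pics/w12.png",im)
```

```text
22.0 [0.61185854 0.18089892 0.12663065]
```

View pics/w12.png

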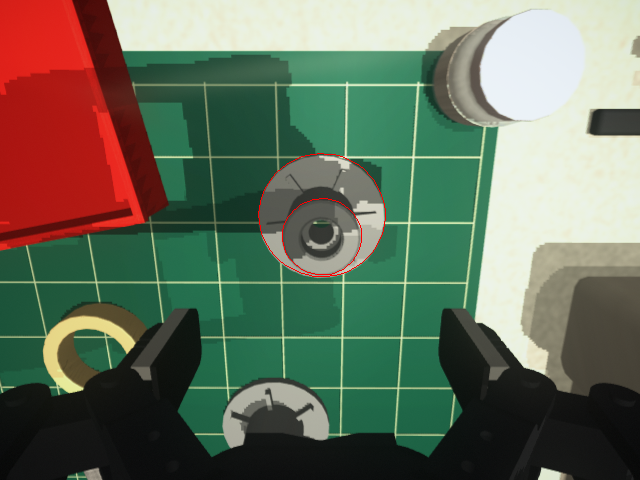

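Emit:
send_rows(
  grip_force=40,
  steps=[
    [[0, 0.0005, 0, -0.04, 0], [0, 0.0005, 0, -0.08, 0], [0, 0.0005, 0, -0.102, 0], [0, 0.0005, 0, -0.105, 0], [0, 0.0005, 0, -0.105, 0], [0.6, 0.0005, 0, -0.105, 0], [1, 0.0005, 0, -0.105, 0], [1, 0.0005, 0, -0.105, 0]],
  ],
)

```text
t: 23.05
tcp_pos: [0.6136, 0.1815, 0.0233]
tool_rot: [-0.0, 0.707, 0.0, 0.707]
force: [0.3, 0.3, -0.5]
finger_gap: 0.378
```

Emit:
send_rows(
  steps=[
    [[1, 0, 0, 0, 0], [1, 0, 0, 0, 0]],
  ],
)

```text
t: 23.3
tcp_pos: [0.6132, 0.1815, 0.0227]
tool_rot: [-0.0, 0.707, 0.0, 0.707]
force: [0.1, -0.3, 0.0]
finger_gap: 0.001
```

Run:
```python
from h import *
for n in("wrist","scene"):
    im=manip.snapshot(n); cv2.imwrite(f"pics/x13{n}.png",im[:,:,::-1])
```

```text
(no output)
```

View pics/x13wrist.png

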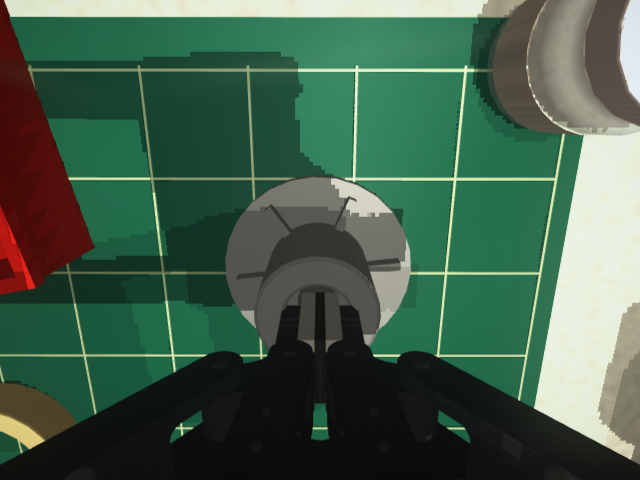

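View pics/x13scene.png

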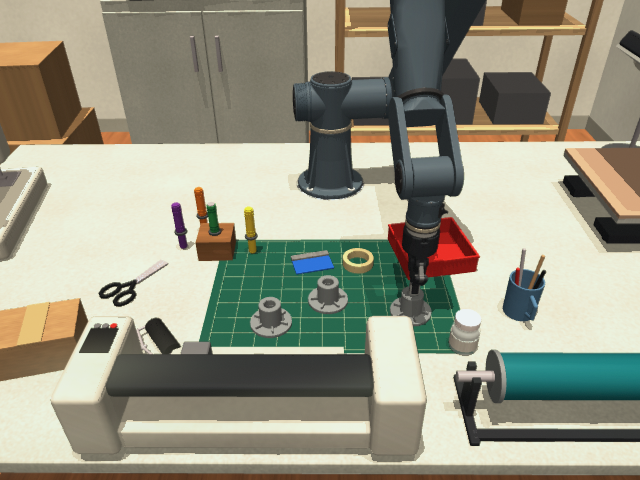

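Run:
```python
from h import *
s=manip.sense();print(s["t"],s["tcp_pos"],s["finger_gap"],s["force"],s["ft_torque"])
a=cv2.imread("pics/x13wrist.png")
for r,z in((.025,.06),(.0475,.008)):
    pts=np.array([proj("wrist",(.613+r*np.cos(t),.181+r*np.sin(t),z),s) for t in np.linspace(0,2*np.pi,60)])
    cv2.polylines(a,[pts.round().astype(int)],True,(0,0,255),1)
A=cv2.resize(a[160:400,210:430],None,fx=2.4,fy=2.4,interpolation=cv2.INTER_CUBIC)
b=cv2.imread("pics/x13scene.png")[190:330,370:460]
B=cv2.resize(b,None,fx=3,fy=4,interpolation=cv2.INTER_CUBIC) if 0 else cv2.resize(b,None,fx=3,fy=3,interpolation=cv2.INTER_CUBIC)
c=np.zeros((600,800,3),np.uint8);c[:A.shape[0],:A.shape[1]]=A;c[:B.shape[0],528:528+B.shape[1]]=B
cv2.imwrite("pics/x14.png",c)
```

```text
23.4 [0.61318838 0.18146748 0.02261679] 0.0015308024791098292 [-0.55705126  0.84552589  0.2627691 ] [0.01837377 0.00160608 0.00805295]
```

View pics/x14.png

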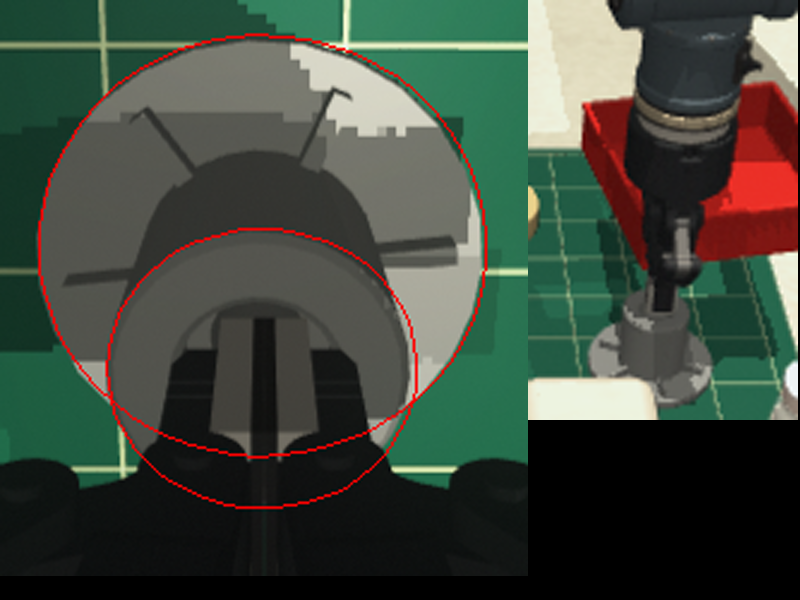

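Emit:
send_rows(
  steps=[
    [[1, 0, 0, 0.003, 0], [1, 0, 0, 0.006, 0], [1, 0, 0, 0.01, 0], [1, 0, 0, 0.01, 0]],
  ],
)

```text
t: 23.9
tcp_pos: [0.6137, 0.1815, 0.0333]
tool_rot: [-0.0, 0.707, 0.0, 0.707]
force: [0.9, 0.1, 0.6]
finger_gap: 0.001
```

Run:
```python
from h import *
s=manip.sense();print(s["t"],s["tcp_pos"],s["finger_gap"],s["force"],s["ft_torque"])
a=manip.snapshot("wrist")[:,:,::-1].copy()
for r,z in((.025,.06),(.0475,.008)):
    pts=np.array([proj("wrist",(.613+r*np.cos(t),.181+r*np.sin(t),z),s) for t in np.linspace(0,2*np.pi,60)])
    cv2.polylines(a,[pts.round().astype(int)],True,(0,0,255),1)
A=cv2.resize(a[160:400,210:430],None,fx=2.4,fy=2.4,interpolation=cv2.INTER_CUBIC)
cv2.imwrite("pics/x15.png",A)
```

```text
23.9 [0.61367037 0.18147426 0.03327034] 0.0009600609959348873 [0.88811189 0.05622627 0.55150416] [-0.04904638 -0.02375669  0.02288291]
```

View pics/x15.png

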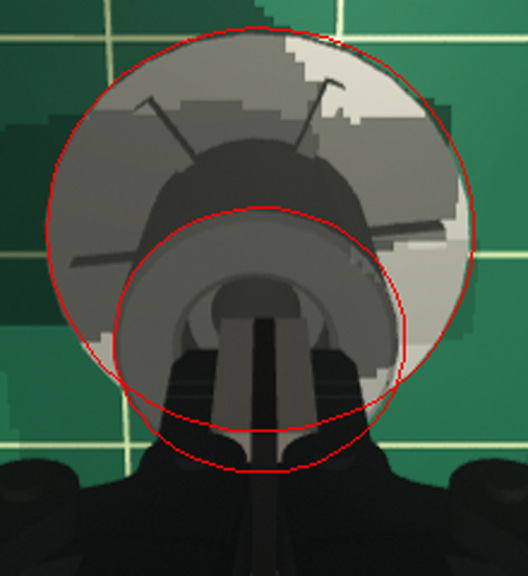

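Emit:
send_rows(
  grip_force=20,
  steps=[
    [[1, 0, 0, 0.015, 0], [1, 0, 0, 0.03, 0], [1, 0, 0, 0.06, 0], [0, 0, 0, 0.075, 0], [0, 0, 0, 0.075, 0], [0, 0, 0, 0.075, 0], [0, 0, 0, 0.075, 0]],
  ],
)

```text
t: 24.82
tcp_pos: [0.6123, 0.1813, 0.1065]
tool_rot: [-0.0, 0.708, 0.0, 0.706]
force: [0.3, -0.3, -0.2]
finger_gap: 0.845
```

Run:
```python
from h import *
s=manip.sense();print(s["t"],s["tcp_pos"],s["finger_gap"],s["force"],s["ft_torque"])
a=manip.snapshot("wrist")[:,:,::-1].copy()
for r,z in((.025,.06),(.0475,.008)):
    pts=np.array([proj("wrist",(.613+r*np.cos(t),.181+r*np.sin(t),z),s) for t in np.linspace(0,2*np.pi,60)])
    cv2.polylines(a,[pts.round().astype(int)],True,(0,0,255),1)
cv2.imwrite("pics/x16.png",a)
```

```text
24.825 [0.61233968 0.18129977 0.10649919] 0.8450149272974888 [ 0.27255892 -0.28598701 -0.2005369 ] [-0.01064574 -0.00906786  0.00392554]
```

View pics/x16.png

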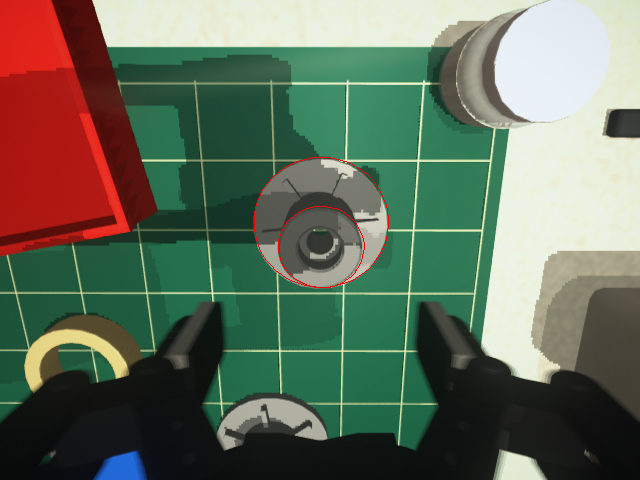

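Emit:
send_rows(
  grip_force=20,
  steps=[
    [[0, 0, 0, -0.04, 0], [0, 0, 0, -0.075, 0], [0, 0, 0, -0.09, 0], [0, 0, 0, -0.091, 0], [0, 0, 0, -0.091, 0], [0.2, 0, 0, -0.091, 0], [0.3, 0, 0, -0.091, 0], [0.35, 0, 0, -0.091, 0]],
  ],
)

```text
t: 25.88
tcp_pos: [0.6136, 0.1815, 0.0173]
tool_rot: [-0.0, 0.707, 0.0, 0.707]
force: [-0.7, -0.2, 0.4]
finger_gap: 0.653
```

Emit:
send_rows(
  steps=[
    [[0.4, 0, 0, 0, 0], [0.4, 0, 0, 0, 0]],
  ],
)

```text
t: 26.12
tcp_pos: [0.6129, 0.1815, 0.0167]
tool_rot: [-0.0, 0.707, 0.0, 0.707]
force: [-1.3, 0.2, 1.1]
finger_gap: 0.599
```

Emit:
send_rows(
  steps=[
    [[0.45, 0, 0, 0, 0]],
  ],
)

```text
t: 26.25
tcp_pos: [0.6127, 0.1814, 0.017]
tool_rot: [-0.001, 0.708, 0.0, 0.707]
force: [-2.5, 0.5, 3.5]
finger_gap: 0.558
```

Emit:
send_rows(
  steps=[
    [[0.45, 0, 0, 0, 0]],
  ],
)

```text
t: 26.38
tcp_pos: [0.6127, 0.1814, 0.017]
tool_rot: [-0.001, 0.707, 0.0, 0.707]
force: [-3.4, -0.3, 4.5]
finger_gap: 0.556
```

Emit:
send_rows(
  grip_force=25,
  steps=[
    [[0.55, 0, 0, 0, 0], [0.65, 0, 0, 0, 0]],
  ],
)

```text
t: 26.62
tcp_pos: [0.6127, 0.1814, 0.0171]
tool_rot: [-0.0, 0.707, 0.0, 0.707]
force: [-3.4, -0.3, 5.6]
finger_gap: 0.555
```

Emit:
send_rows(
  grip_force=35,
  steps=[
    [[0.8, 0, 0, 0, 0], [0.8, 0, 0, 0.005, 0], [0.8, 0, 0, 0.015, 0], [0.8, 0, 0, 0.015, 0]],
  ],
)

```text
t: 27.12
tcp_pos: [0.6145, 0.1815, 0.0326]
tool_rot: [-0.0, 0.706, 0.0, 0.708]
force: [-0.3, 0.5, -1.6]
finger_gap: 0.546
```

Run:
```python
from h import *
s=manip.sense();print(s["t"],s["tcp_pos"],s["finger_gap"],s["force"],s["ft_torque"])
a=manip.snapshot("wrist")[:,:,::-1].copy();b=manip.snapshot("scene")[180:340,340:500,::-1]
c=np.zeros((480,960,3),np.uint8);c[:,:480]=a[:,80:560];c[:,480:]=cv2.resize(b,(480,480),interpolation=cv2.INTER_CUBIC)
cv2.imwrite("pics/x17.png",cv2.resize(c,(800,400)))
```

```text
27.125 [0.61447766 0.18154256 0.03262209] 0.545543735920453 [-0.26258445  0.5472407  -1.62534366] [ 0.02631808  0.04878433 -0.01044623]
```

View pics/x17.png

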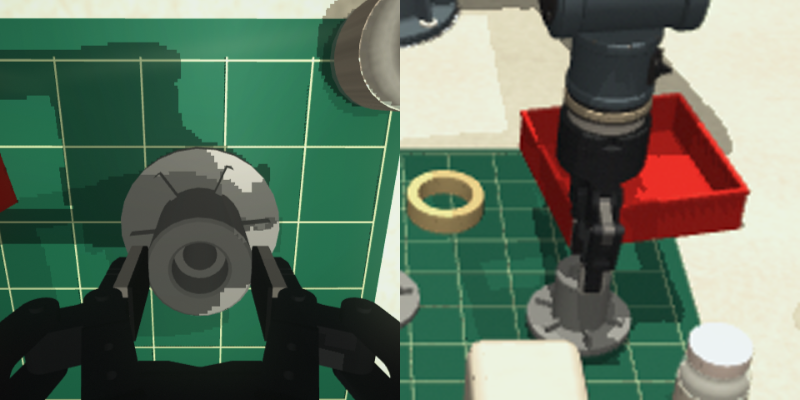

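Emit:
send_rows(
  steps=[
    [[0.8, 0, 0, 0.03, 0], [0.8, 0, 0, 0.07, 0], [0.8, -0.04, 0.013, 0.075, 0.03], [0.8, -0.09, 0.029, 0.075, 0.07], [0.8, -0.14, 0.045, 0.075, 0.11], [0.8, -0.19, 0.061, 0.075, 0.15], [0.8, -0.227, 0.0735, 0.075, 0.165], [0.8, -0.227, 0.0735, 0.075, 0.165]],
  ],
)

```text
t: 28.22
tcp_pos: [0.3819, 0.255, 0.1065]
tool_rot: [-0.06, 0.706, 0.059, 0.703]
force: [0.5, -0.5, -2.3]
finger_gap: 0.544
```

Emit:
send_rows(
  steps=[
    [[0.8, 0, 0, 0, 0]],
  ],
)

```text
t: 28.35
tcp_pos: [0.3875, 0.2553, 0.107]
tool_rot: [-0.059, 0.704, 0.059, 0.705]
force: [-0.2, 0.1, -1.7]
finger_gap: 0.545
```

Run:
```python
from h import *
s=manip.sense();print(s["t"],s["tcp_pos"],s["finger_gap"],s["force"])
a=manip.snapshot("wrist")[:,:,::-1].copy();b=manip.snapshot("scene")[150:310,340:500,::-1]
c=np.zeros((480,1120,3),np.uint8);c[:,:640]=a;c[:,640:]=cv2.resize(b,(480,480),interpolation=cv2.INTER_CUBIC)
cv2.imwrite("pics/x18.png",cv2.resize(c,(800,343)))
```

```text
28.35 [0.38747155 0.25530344 0.10699425] 0.5447830941624181 [-0.15189419  0.13902453 -1.70884653]
```

View pics/x18.png

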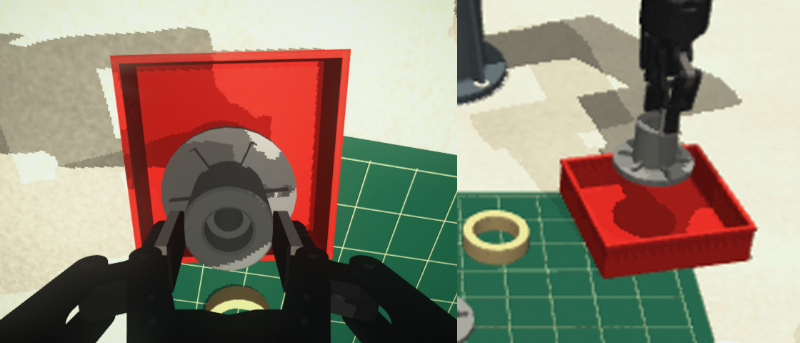

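Emit:
send_rows(
  steps=[
    [[0.8, 0, 0, -0.03, 0], [0.8, 0, 0, -0.055, 0], [0.8, 0, 0, -0.073, 0], [0.8, 0, 0, -0.081, 0], [0.8, 0, 0, -0.083, 0], [0.8, 0, 0, -0.083, 0]],
  ],
)

```text
t: 29.2
tcp_pos: [0.3869, 0.255, 0.024]
tool_rot: [-0.058, 0.704, 0.059, 0.705]
force: [-0.7, -0.7, -1.6]
finger_gap: 0.544
```

Emit:
send_rows(
  steps=[
    [[0.8, 0, 0, -0.0015, 0], [0.8, 0, 0, -0.0025, 0], [0.8, 0, 0, -0.0025, 0]],
  ],
)

```text
t: 29.58
tcp_pos: [0.3865, 0.2551, 0.0214]
tool_rot: [-0.059, 0.704, 0.059, 0.705]
force: [0.2, -0.4, -1.2]
finger_gap: 0.544
```

Emit:
send_rows(
  steps=[
    [[0.8, 0, 0, -0.001, 0], [0.8, 0, 0, -0.001, 0]],
  ],
)

```text
t: 29.82
tcp_pos: [0.3866, 0.2551, 0.0212]
tool_rot: [-0.059, 0.704, 0.059, 0.705]
force: [-1.1, -0.4, 8.0]
finger_gap: 0.553
```

Seated on the bin's floor. Release gently and rise.

Emit:
send_rows(
  steps=[
    [[0.4, 0, 0, 0, 0], [0.3, 0, 0, 0, 0], [0.15, 0, 0, 0, 0], [0.05, 0, 0, 0, 0], [0.05, 0, 0, 0, 0], [0.05, 0, 0, 0.03, 0], [0.05, 0, 0, 0.08, 0], [0.05, 0, 0, 0.13, 0]],
  ],
)

```text
t: 30.82
tcp_pos: [0.3858, 0.2547, 0.1513]
tool_rot: [-0.059, 0.705, 0.058, 0.704]
force: [0.5, -0.8, 0.1]
finger_gap: 0.951
```

Emit:
send_rows(
  steps=[
    [[0.05, 0, 0.03, 0.05, 0], [0.05, 0, 0.06, 0.1, 0], [0.05, 0, 0.1, 0.12, 0], [0.05, 0, 0.15, 0.12, 0], [0.05, 0, 0.2, 0.12, 0], [0.05, 0, 0.2, 0.12, 0]],
  ],
)

```text
t: 31.58
tcp_pos: [0.3857, 0.4576, 0.2695]
tool_rot: [-0.06, 0.705, 0.06, 0.705]
force: [-0.8, 0.4, -0.8]
finger_gap: 0.95
```

Run:
```python
from h import *
s=manip.sense();print(s["t"],s["tcp_pos"],s["finger_gap"],s["force"])
for n in("top","scene"):
    cv2.imwrite(f"pics/f_{n}.png",manip.snapshot(n)[:,:,::-1])
```

```text
31.575 [0.38566445 0.45760001 0.26954791] 0.9496076569155866 [-0.81275023  0.41309117 -0.81316494]
```

View pics/f_top.png

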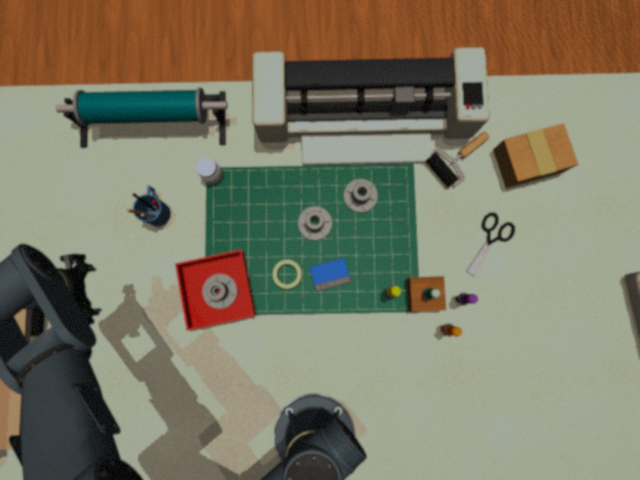

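View pics/f_scene.png

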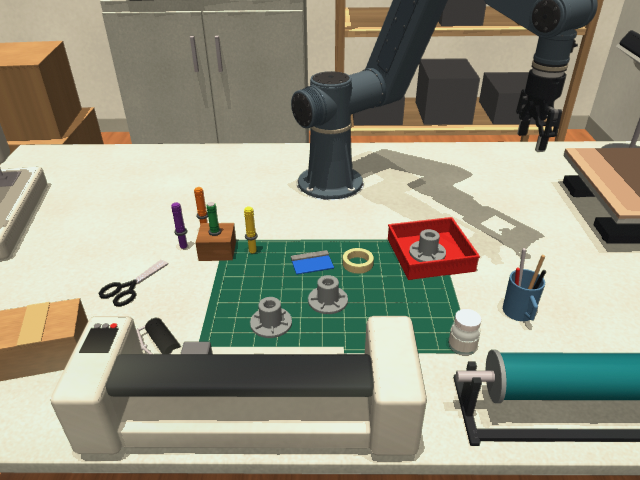

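The top picture shows the wrong flange upright in the bin at (219,291) and the good ones still at (315,222) and (361,195). The gauge is in its block at (434,293), and the bystanders haven't moved.

Run:
```python
from h import *
a=cv2.imread("pics/top0.png").astype(int);b=cv2.imread("pics/f_top.png").astype(int)
for n,(x,y,w,h) in dict(M=(296,203,40,40),R=(342,176,40,40),block=(380,270,105,75),tape=(270,258,35,35),sq=(308,255,45,38),jar=(193,152,32,36),mug=(125,183,50,48),sc=(462,205,60,75),bray=(420,128,75,65)).items():
    print(n,(abs(a-b)[y:y+h,x:x+w].max(2)>40).sum())
print(manip.sign_off())
```

```text
M 0
R 0
block 0
tape 0
sq 0
jar 0
mug 0
sc 0
bray 0
the job is handed in; nothing more can be done
None
```

The wrong flange is standing in the red bin, the two good ones are where they were, and the gauge is back in its block. I handed the job in at about 32 s; no verdict was given.

**Trials:** I took the green gauge from its block and tried the flanges in order from the block.
- **First flange:** the pin went in up to its collar. The contact change was about 4 N.
- **Second flange:** it also went in up to its collar, with about 6 N.
- **Third flange:** the pin stopped hard about 19 mm in, with about 6 N. This is the wrong one.

**One grasp went wrong:** on my first try at gripping the wrong flange, the fingers shut completely with no contact and appeared inside the spigot. The flange did not move. I lifted out, re-opened and closed slowly about 6 mm lower, and that held. I don't know why the first close met no resistance.

**Last checks:** I compared the top camera's first and last pictures. They show no change at either good flange, the gauge block and the gauges around it, or any of the other bench items. In both views the wrong flange stands upright near the middle of the bin, with the gripper well clear.

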